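Open the reverse-threaded mill knob and take out its locking plate

TASK

Free the steel horseshoe plate from the spice mill base. Its black wing knob may have either thread: grip it, try it gently anticlockwise first (seen from above) until it comes up hard, and if that only tightens it, unscrew it clockwise about half a turn, never straining the rubber-mounted drive disc either way. Then draw the plate out from under the knob by its red tab and lay it gently flat in the wooden tray, leaving the knob open and the crockery where it is.

Things in the scene. Friction and masses are not known exactly. Their poses are not given: they have to be found in the camera images.
- mill_top (a point): Spice mill base: fixed round cream-white housing, 160 mm wide, with an aluminium drive disc 124 mm wide on top. This point is on the vertical axis of knob and disc, at the disc's upper face, 66 mm above the work surface. x points along the plate's red tab, the way the plate is drawn out; z up.
- disc_mark (a point): Red mark at the drive disc's rim, 65 mm from the axis towards mill_top -x. The disc sits on a rubber coupling, 12 Nm per rad: torque on the knob twists it (0.8 mm here per 0.15 Nm; towards mill_top -y when anticlockwise). It relaxes to mill_top y = 0. About 0.5 Nm is a good firm test; above 0.9 Nm (4.9 mm) it is strained, which fails the job.
- knob_grip (a point): Black wing knob on the mill's axis: upright wing 44 mm long (x), 12 mm thick (y), 31 mm high, on a round flange 44 mm wide and 4 mm thick. This point is half-way up the wing, 15.5 mm above the flange. Starts 0 to 0.25 rad short of its hard seat (seat: 24 mm above mill_top). The yellow stripe on top runs along the wing.
- knob_thread (a point): The knob's thread, a fixed point at the foot of the spindle, level with mill_top. It drags 0.15 Nm both ways, never runs by itself, and has a hard stop at the seat and another 3.5 rad from it. Unscrewing lifts the knob 2.55 mm per rad: follow it up. Open means at least 7.1 mm up (2.8 rad); it stops at 8.9 mm.
- plate_tab (a point): Red upright tab of the steel horseshoe plate, at the tab's centre: 24 mm long (x), 12 mm thick (y), 34 mm high. 21 mm above the plate's underside and 70 mm from the mill's axis. Solid steel, painted: the balance point is only 13 mm from here towards -x, but grip firmly so that the plate does not droop. The plate reaches 94 mm from here towards -x (prong ends) and 14 mm towards +x.
- plate_mid (a point): Middle of the same plate (108 x 60 x 4 mm, about 120 g), half-way through its thickness, 40 mm from the tab centre towards -x, 19 mm lower; z up. It lies on the disc under the flange, its slot round the spindle, held by two 3 mm dowels in its edge notches: raise it 3 to 8 mm (best 5.5), level, and draw it 50 mm or more along mill_top +x; then it is clear.
- tray: Fixed light wooden tray, outside 190 mm (x) by 130 mm (y), 18 mm high, walls and floor 5 mm. Origin at the centre of its underside; the inner floor is 5 mm above it.
- mug: Bystander: white mug, 80 mm wide, 90 mm tall, origin at the centre of its underside; leave it alone
- rice_bowl: Bystander: blue rice bowl, 116 mm wide, 58 mm tall, origin at the centre of its underside; leave it alone
- tumbler: Bystander: glass tumbler, 68 mm wide, 100 mm tall, origin at the centre of its underside; leave it alone
- goblet: Bystander: brass goblet, 64 mm wide, 95 mm tall, origin at the centre of its underside; leave it alone
- spice_jar: Bystander: small spice jar with black cap, 48 mm wide, 85 mm tall, origin at the centre of its underside; leave it alone
There are look-alikes about, which are no part of the job. Leave any purple or turquoise look-alike of the part that bears plate_tab alone.

How it is judged:
By the outcome, as a careful person would: the job done as asked, in the order asked, and still so for the second after the job is handed in, with the robot touching nothing.
It also fails if it takes over 72 s, if anything falls off the work surface, if the arm or the gripper's body presses on something with over 40 N, if the wrist force passes 120 N, or if a joint passes its speed limit or range.

ROBOT

A 6-joint arm with a two-finger parallel gripper is mounted at the origin on the work surface. World frame = base frame: x ahead of the robot, y to its left, z up, the work surface at z = 0. Lengths are in mm, angles in rad, forces in N, time in s.
With the tool pointing down it reaches from about 350 to 775 mm from the base axis. Payload 7.3 kg.
Tool frame: the origin (TCP) lies between the finger pads; the fingertips stand bot.tip_extent ahead of it and the grasp point (between the pads) lies 6 mm ahead of it (bot.tip_extent is the distance from the TCP to the fingertips, in mm); x points along the fingers, y is the direction in which the jaws open and shut, and the axes are right-handed (so a half turn about x gives the same grasp; the last joint's range is limited). The gripper opens to 92 mm and grips with 3 to 60 N. Pads are 19 mm wide; open, the fingers measure 130 mm over their backs; the gripper's body (75 mm by 190 mm) begins 47 mm behind the grasp point.
Start: joints at [-1.433, 0.342, 1.524, -0, 1.275, -0.146], TCP at [147.025, -504.01, 251.741] pointing down, gripper open.
Joint ranges: [-2.53, 2.53], [-0.77, 2.02], [0.04, 2.7], [-1, 4.14], [0.28, 2.66], [-3.11, 3.11]. Speed limits (rad/s): [2.57, 2.57, 3.14, 3.14, 3.14, 3.14].

INTERFACE

Orientations are given as [roll, pitch, yaw] about the fixed x, y, z axes, in that order (R = Rz(yaw) Ry(pitch) Rx(roll)).
In Python, from plant import bot, capture, workorder gives the robot as it stands. The module is installed in compiled form; this text tells all that it offers.
- The arm moves only by the shell command python3 -m crank 'ROWS'. ROWS is JSON, a list of rows, each an object with "linear": the shift along the tool's x, y, z in cm, a list of three; "delta_rot": the turn, a rotation vector about the tool's x, y, z in degrees, a list of three; "fingers": the opening, from 0 (shut) to 1 (fully open). In form: [{"linear": [x, y, z], "delta_rot": [wx, wy, wz], "fingers": fingers}, ...]. A call has exactly 5 rows; each row shifts and turns the commanded pose from where the row before left it, along the tool's axes as they then stand; what a row does not reach is not made up. A row lasts 1/10 s, in which the tool goes at most 50 mm and 8.59 degrees, less where a joint would pass 70% of its speed; a pose out of reach is approached as far as the arm can. A call with a gripper value outside its range is refused whole. The fingers move at their own pace and stop on an object; the grip force is fixed at half the most. Time passes only in rows, so rows that do not move let the fingers close, or fill a call up. It gives the time, the measured TCP pose, the force and the opening at its end, in the units of the state.
- bot.get_obs(): the state, without advancing time (a new reading comes with each control period).
- capture(name): name is "side" or "top" or "wrist"; returns a dict with "image" (480x640x3 uint8, blue, green, red), "mtx" (3x3 intrinsics, pixels), "dist_coeffs" ([k1, k2, p1, p2, k3] as OpenCV has them; the pictures are not rectified), "pose" (4x4, takes a point from camera to world coordinates). Camera axes: x right, y down, z forward; pixel columns grow to the right and rows downward; lengths in mm; the calibration is good to about 2 mm. A picture is of the moment at which its call begins. There is no depth.
- workorder.close_job(): hands the job in, once; it reports no verdict.
The state is a dict: "time": time; "joint_positions": joint angles; "dq": joint speeds; "tau": joint torques, N m; "tool_pos": TCP position; "tcp_rot": TCP orientation; "contact_force": force on the tool from outside, world axes, zero at the start; "moment": the same for the moment, N m; "grip_width": finger opening in mm.
Only numpy, scipy, OpenCV 4.12 (cv2) and the standard library are available. Lean on these libraries where they do the work, as an engineer would, in place of code of your own. Each camera call takes 0.05 s, during which the arm holds its last target. There are 200 camera calls.

## Working session

There is one attempt and no reset: what is moved stays moved. The work goes in short steps, Python scripts to look and compute and a shell command to move; the robot and the scene stay as the last step left them, time stands still between calls to the robot, and variables do not carry over. Pictures are saved under pics/ and viewed, on a budget of 10 in all, crops included, one or two more only if the job needs it, and the job is handed in when it is done.

```bash
mkdir -p pics
cat > h.py <<'E'
import numpy as np, cv2, json
from plant import bot, capture, workorder
from scipy.spatial.transform import Rotation as R
def snap(n, f=None):
    c=capture(n); cv2.imwrite(f or f'pics/{n}.png', c['image']); 
    np.savez(f'{n}.npz', **{k:np.array(v) for k,v in c.items()}); return c
def load(n): return dict(np.load(f'{n}.npz'))
def ray(c,uv):
    p=cv2.undistortPoints(np.array([[uv]],float),np.array(c['mtx']),np.array(c['dist_coeffs']))[0,0]
    T=np.array(c['pose']); d=T[:3,:3]@[p[0],p[1],1]; return T[:3,3],d
def onz(c,uv,z):
    o,d=ray(c,uv); return o+d*(z-o[2])/d[2]
def proj(c,P):
    T=np.linalg.inv(np.array(c['pose'])); P=np.atleast_2d(np.array(P,float))
    r=cv2.Rodrigues(T[:3,:3])[0]
    return cv2.projectPoints(P,r,T[:3,3],np.array(c['mtx']),np.array(c['dist_coeffs']))[0][:,0]
E
python3 - <<'E'
from h import *
print(bot.get_obs(), bot.tip_extent)
for n in('top','side'):
    c=snap(n); print(n,np.round(c['pose'],3).tolist(),c['mtx'])
E
```

```text
{'time': 0.0, 'joint_positions': array([-1.43300699e+00,  3.42729039e-01,  1.52500878e+00,  7.01661952e-06,
        1.27538364e+00, -1.45965870e-01]), 'dq': array([-0.00029855, -0.00119096, -0.00041066,  0.00098324, -0.00014748,
        0.00226752]), 'tau': array([-3.46255765e-04, -4.31243277e+01, -2.44226432e+01,  7.15763122e-02,
        5.58116147e-02, -1.42140502e-04]), 'tool_pos': array([ 146.9707707 , -503.63262359,  251.04452384]), 'tcp_rot': array([-1.72115091,  1.5692675 ,  1.7041949 ]), 'contact_force': array([-0.01362117,  0.09806134,  0.13975052]), 'moment': array([ 0.03965861,  0.03188405, -0.0016979 ]), 'grip_width': 91.61509361046042} 25.0
top [[0.015, -0.99, 0.14, 333.793], [-1.0, -0.015, 0.0, -58.038], [0.002, -0.14, -0.99, 1289.512], [0.0, 0.0, 0.0, 1.0]] [[528.92449074   0.         306.83773246]
 [  0.         528.92449074 239.09792012]
 [  0.           0.           1.        ]]
side [[-0.817, -0.43, 0.385, 15.857], [-0.577, 0.615, -0.537, 584.591], [-0.006, -0.66, -0.751, 988.28], [0.0, 0.0, 0.0, 1.0]] [[475.25014826   0.         314.49434484]
 [  0.         475.25014826 242.07050347]
 [  0.           0.           1.        ]]
```

View pics/top.png

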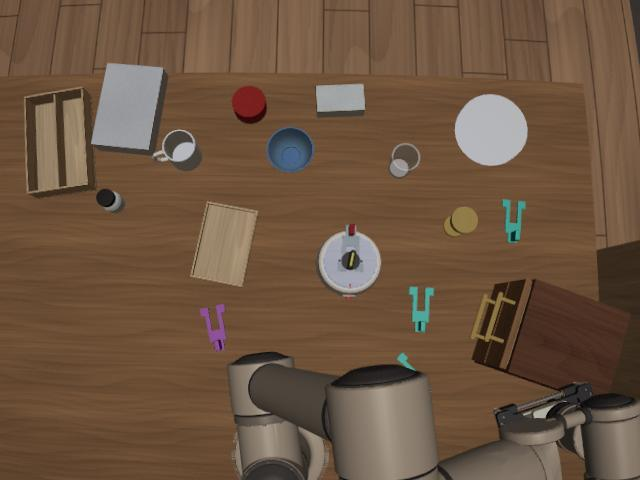

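View pics/side.png

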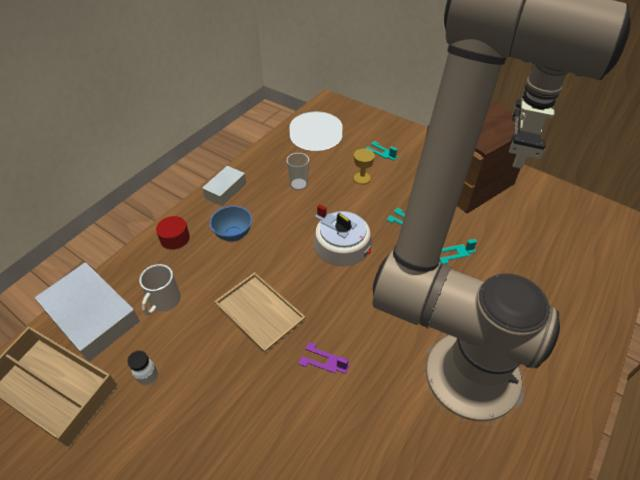

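Top view: mill at about (350,262), red tab (351,229), tray corners (208,202), (257,209), (241,286), (191,275). Purple and turquoise look-alikes lie elsewhere. I'll make one enlarged crop from both cameras.

Run:
```python
from h import *
t=load('top')['image'];s=load('side')['image']
a=cv2.resize(t[215:305,305:395],None,fx=6,fy=6,interpolation=cv2.INTER_CUBIC)[:, :400+140]
b=cv2.resize(s[195:275,305:385],None,fx=6,fy=6,interpolation=cv2.INTER_CUBIC)
o=np.zeros((540,800,3),np.uint8); o[:,:400]=a[:,70:470]; o[:480,400:]=b[:, :400]
cv2.imwrite('pics/c1.png',o)
c=load('top')
T=np.array([onz(c,p,18) for p in [(208,202),(257,209),(241.5,286),(191,275)]])
print(T.round(), T.mean(0).round(1)); 
for i in range(4): print(np.linalg.norm(T[i]-T[i-1]).round(), np.degrees(np.arctan2(*(T[i]-T[i-1])[[1,0]])).round(1))
print('mill',onz(c,(350,262),60),'tab top',onz(c,(351.5,229),66+2+40))
```

```text
[[602. 187.  18.]
 [586.  66.  18.]
 [397.  98.  18.]
 [421. 221.  18.]] [501.6 142.9  18. ]
184.0 -10.7
123.0 -97.5
192.0 170.4
126.0 78.9
mill [ 454.97378468 -159.33970729   60.        ] tab top [ 525.31801134 -158.49463232  108.        ]
```

View pics/c1.png

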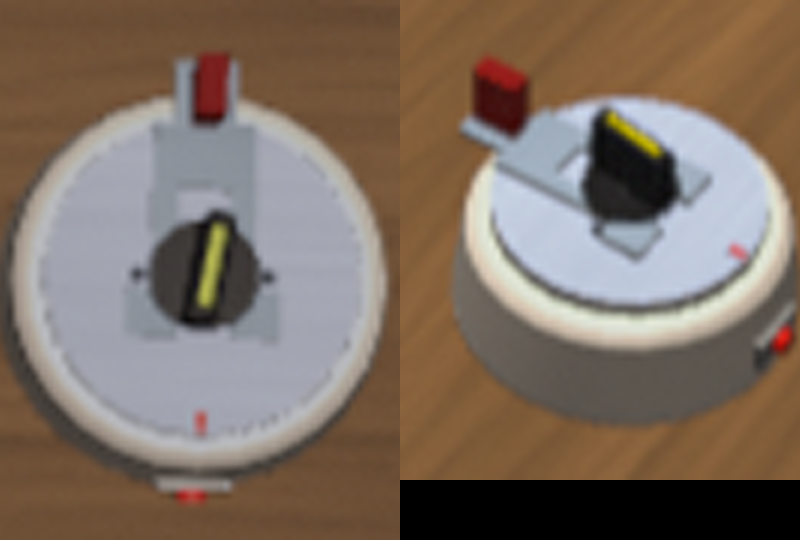

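Run:
```python
from h import *
c=load('top')
f=lambda x,y:(305+(x+70)/6-.42,215+y/6-.42)
a=onz(c,f(218,225),105.5);b=onz(c,f(205,303),105.5)
print('stripe',a.round(1),b.round(1),((a+b)/2).round(1),np.degrees(np.arctan2(*(a-b)[[1,0]])).round(1))
print('mark',onz(c,f(200.5,423),66).round(1))
print('discL',onz(c,f(40,275),66).round(1),'R',onz(c,f(365,275),66).round(1))
print('notches',onz(c,f(138,274),70).round(1),onz(c,f(267,277),70).round(1))
print('tabplate end L/R',onz(c,f(175,60),70).round(1),onz(c,f(240,62),70).round(1))
t=[(197,56),(230,56)]
print('tab top far edge',[onz(c,f(*p),104).round(1) for p in t])
o=bot.get_obs();Rm=R.from_euler('xyz',o['tcp_rot']).as_matrix();print(Rm.round(3))
s=load('side');g=lambda x,y:(305+(x-400)/6-.42,195+y/6-.42)
print('side stripe',onz(s,g(610,113),105.5).round(1),onz(s,g(660,155),105.5).round(1),'mark',onz(s,g(738,251),66).round(1))
```

```text
stripe [ 473.  -161.3  105.5] [ 443.5 -156.6  105.5] [ 458.3 -158.9  105.5] -9.2
mark [ 400.8 -158.3   66. ]
discL [457.2 -95.8  66. ] R [ 459. -222.   66.]
notches [ 457.7 -133.5   70. ] [ 457.3 -183.5   70. ]
tabplate end L/R [ 541.7 -147.4   70. ] [ 541.3 -172.8   70. ]
tab top far edge [array([ 537.6, -153.3,  104. ]), array([ 537.8, -165.8,  104. ])]
[[-0.     0.28  -0.96 ]
 [ 0.001 -0.96  -0.28 ]
 [-1.    -0.001 -0.   ]]
side stripe [ 471.8 -165.6  105.5] [ 440.2 -156.7  105.5] mark [ 400.1 -160.5   66. ]
```

```bash
python3 -m crank '[{"linear":[-1,-2.44,-3.95],"delta_rot":[0,0,0],"fingers":1},{"linear":[-1,-2.44,-3.95],"delta_rot":[0,0,0],"fingers":1},{"linear":[-1,-2.44,-3.95],"delta_rot":[0,0,0],"fingers":1},{"linear":[-1,-2.44,-3.95],"delta_rot":[0,0,0],"fingers":1},{"linear":[0,-2.44,-3.95],"delta_rot":[0,0,0],"fingers":1}]'; python3 -m crank '[{"linear":[0,-2.44,-3.95],"delta_rot":[0,0,0],"fingers":1},{"linear":[0,-2.44,-3.95],"delta_rot":[0,0,0],"fingers":1},{"linear":[0,-2.44,-3.95],"delta_rot":[0,0,0],"fingers":1},{"linear":[0,-2.44,-3.95],"delta_rot":[0,0,0],"fingers":1},{"linear":[0,-2.44,-3.95],"delta_rot":[0,0,0],"fingers":1}]'; python3 -m crank '[{"linear":[1,0,0],"delta_rot":[6.5,0,0],"fingers":0.6},{"linear":[2,0,0],"delta_rot":[6.5,0,0],"fingers":0.6},{"linear":[2,0,0],"delta_rot":[6.5,0,0],"fingers":0.6},{"linear":[1,0,0],"delta_rot":[6.5,0,0],"fingers":0.6},{"linear":[0,0,0],"delta_rot":[0,0,0],"fingers":0.6}]'
python3 - <<'E'
from h import *
c=snap('wrist','pics/w1.png'); o=bot.get_obs(); print(o['tool_pos'],o['joint_positions'].round(3),o['moment'],o['contact_force'])
Rm=R.from_euler('xyz',o['tcp_rot']).as_matrix();print(Rm.round(4)); print(c['pose'].round(2)); print(proj(c,[[458,-159,105.5],[393,-159,66]]))
E
```

```text
time: 0.6
tool_pos: [303.6, -330.5, 292.8]
tcp_rot: [1.888, 1.569, -0.97]
contact_force: [0.1, -0.9, 0.6]
grip_width: 92.1
time: 1.1
tool_pos: [458.8, -157.4, 291.5]
tcp_rot: [-0.275, 1.57, -3.133]
contact_force: [-0.0, -0.6, -0.1]
grip_width: 91.8
time: 1.6
tool_pos: [457.0, -158.6, 230.0]
tcp_rot: [-0.303, 1.567, 2.668]
contact_force: [0.8, -0.7, 0.4]
grip_width: 57.5
[ 457.53402623 -158.94925096  231.10076055] [-0.493  0.288  1.663 -0.     1.192  1.246] [-0.00505246 -0.00225009 -0.00190732] [-0.53506542  0.01353274  0.72114852]
[[-1.700e-03 -1.668e-01 -9.860e-01]
 [ 9.000e-04 -9.860e-01  1.668e-01]
 [-1.000e+00 -6.000e-04  1.900e-03]]
[[-1.7000e-01 -9.5000e-01 -2.8000e-01  5.3180e+02]
 [-9.9000e-01  1.6000e-01  5.0000e-02 -1.7114e+02]
 [-0.0000e+00  2.8000e-01 -9.6000e-01  3.6223e+02]
 [ 0.0000e+00  0.0000e+00  0.0000e+00  1.0000e+00]]
[[322.41520471 232.74153494]
 [336.1660977  296.37744527]]
```

View pics/w1.png

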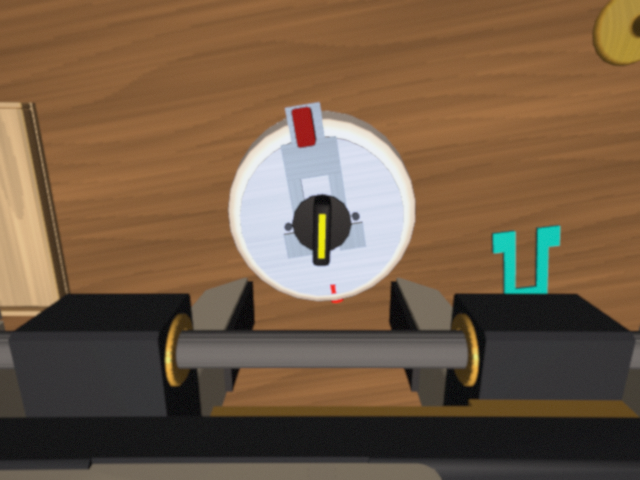

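Wrist view: wing stripe from (322,213) to (322,259), tab top at about (304,126), disc mark about (334,289).

Run:
```python
from h import *
c=load('wrist');im=c['image'].astype(int);B,G,Rr=im[...,0],im[...,1],im[...,2]
m=((Rr>150)&(G>150)&(B<110)); m[:200]=0;m[270:]=0;m[:,:290]=0;m[:,350:]=0
y,x=np.nonzero(m);P=np.array([onz(c,p,105.5) for p in zip(x,y)])
w=np.linalg.svd(P[:,:2]-P[:,:2].mean(0))[2][0];print(len(x),x.min(),x.max(),y.min(),y.max(),P.mean(0).round(1),np.degrees(np.arctan2(w[1],w[0])))
m=((Rr>150)&(G<90)&(B<90));m[:270]=0;m[310:]=0;m[:,:300]=0;m[:,360:]=0
y,x=np.nonzero(m);print('mark',x.mean(),y.mean(),y.min(),y.max());[print(onz(c,(x[y==r].mean(),r),66).round(1)) for r in sorted(set(y))]
m=((Rr>90)&(G<60)&(B<60));m[:95]=0;m[160:]=0;m[:,:280]=0;m[:,330:]=0
y,x=np.nonzero(m);mm=np.array(cv2.minAreaRect(np.c_[x,y].astype(np.float32))[0]);print('tab px',cv2.minAreaRect(np.c_[x,y].astype(np.float32)),onz(c,mm,104).round(1))
print('dowels',onz(c,(289,227),70).round(1),onz(c,(355,216),70).round(1),'plate end',onz(c,(286,108),70).round(1),onz(c,(320,102),70).round(1))
```

```text
296 318 325 214 257 [ 456.1 -158.   105.5] 168.43716689731036
mark 335.75409836065575 297.21311475409834 285 303
[ 403.1 -158.1   66. ]
[ 402.4 -157.2   66. ]
[ 401.4 -157.4   66. ]
[ 400.5 -157.7   66. ]
[ 399.7 -157.6   66. ]
[ 398.8 -157.4   66. ]
[ 398.  -157.3   66. ]
[ 397.1 -157.5   66. ]
[ 390.  -163.2   66. ]
[ 389.4 -161.5   66. ]
[ 389.  -158.6   66. ]
[ 388.2 -158.1   66. ]
[ 387.4 -157.6   66. ]
tab px ((303.7919616699219, 126.65437316894531), (37.47970199584961, 17.89988899230957), 79.99201965332031) [ 526.1 -159.1  104. ]
dowels [ 456.4 -133.6   70. ] [ 456.4 -183.2   70. ] plate end [ 539.6 -147.8   70. ] [ 539.5 -171.4   70. ]
```

```bash
python3 -m crank '[{"linear":[2.4,-0.05,0.06],"delta_rot":[2,0,0],"fingers":0.4},{"linear":[3,0,0],"delta_rot":[0,0,0],"fingers":0.4},{"linear":[3,0,0],"delta_rot":[0,0,0],"fingers":0.4},{"linear":[2.4,0,0],"delta_rot":[0,0,0],"fingers":0.4},{"linear":[1,0,0],"delta_rot":[0,0,0],"fingers":0.4}]'; python3 -m crank '[{"linear":[1,0,0],"delta_rot":[0,0,0],"fingers":0.4},{"linear":[0,0,0],"delta_rot":[0,0,0],"fingers":0.4},{"linear":[0,0,0],"delta_rot":[0,0,0],"fingers":0.4},{"linear":[0,0,0],"delta_rot":[0,0,0],"fingers":0.4},{"linear":[0,0,0],"delta_rot":[0,0,0],"fingers":0.4}]'
python3 - <<'E'
from h import *
for n in range(2):
    c=snap('wrist','pics/w2.png'); o=bot.get_obs(); print(o['tool_pos'],o['moment'],o['contact_force'],o['grip_width'])
Rm=R.from_euler('xyz',o['tcp_rot']).as_matrix();print(Rm.round(4));
E
```

```text
time: 2.15
tool_pos: [456.8, -158.4, 112.5]
tcp_rot: [-0.25, 1.569, 2.689]
contact_force: [0.4, -0.5, -0.2]
grip_width: 36.7
time: 2.65
tool_pos: [457.8, -158.8, 104.5]
tcp_rot: [2.829, 1.569, -0.518]
contact_force: [-0.3, 0.2, 0.1]
grip_width: 36.8
[ 457.71674696 -158.74974317  104.37827049] [ 0.04607877  0.08231375 -0.02783475] [ 1.14475455  0.30529805 -0.73942092] 36.7508092578645
[ 457.64837288 -158.72506249  104.23481606] [ 0.0451875  -0.00372743  0.03668129] [0.16653545 0.23728256 0.46773404] 36.61207276177236
[[ 9.000e-04 -2.033e-01 -9.791e-01]
 [-6.000e-04 -9.791e-01  2.033e-01]
 [-1.000e+00  4.000e-04 -1.000e-03]]
```

View pics/w2.png

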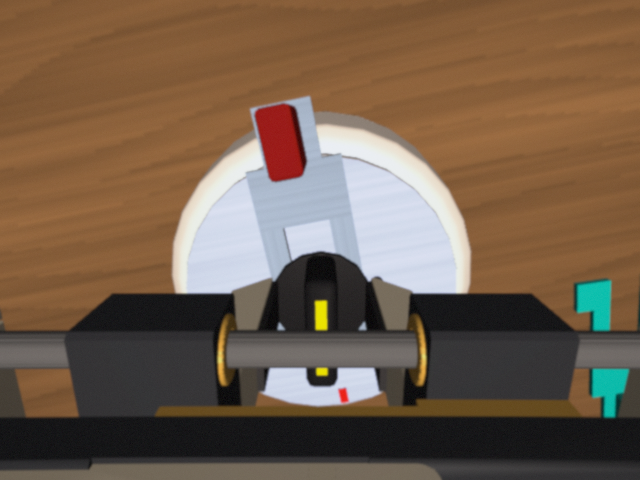

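The wing sits centred between the jaws at (321,340) and the mark shows at (343,395). Now I close on the wing.

```bash
python3 -m crank '[{"linear":[0,0,0],"delta_rot":[0,0,0],"fingers":0},{"linear":[0,0,0],"delta_rot":[0,0,0],"fingers":0},{"linear":[0,0,0],"delta_rot":[0,0,0],"fingers":0},{"linear":[0,0,0],"delta_rot":[0,0,0],"fingers":0},{"linear":[0,0,0],"delta_rot":[0,0,0],"fingers":0}]'
cat > chk.py <<'E'
from h import *
import sys
ms=[];ps=[];fs=[]
for k in range(2):
    c=capture('wrist');o=bot.get_obs();ms.append(o['moment']);ps.append(o['tool_pos']);fs.append(o['contact_force'])
Rm=R.from_euler('xyz',o['tcp_rot']).as_matrix()
print('M',np.mean(ms,0).round(3),'F',np.mean(fs,0).round(1),'pos',np.mean(ps,0).round(1),'jawyaw',np.degrees(np.arctan2(Rm[1,1],Rm[0,1])).round(2),'w',round(o['grip_width'],1),'q6',o['joint_positions'][5].round(3),'t',round(o['time'],2))
im=c['image'].astype(int);B,G,Rr=im[...,0],im[...,1],im[...,2]
m=((Rr>150)&(G<90)&(B<90)).astype(np.uint8)
n,l,st,ce=cv2.connectedComponentsWithStats(m)
for i in range(1,n):
    p=onz(c,ce[i],66)
    if st[i,4]>8: print('red',st[i,4],ce[i].round(1),p.round(2),'rel',(p[:2]-[457,-158.4]).round(1))
cv2.imwrite('pics/last.png',c['image'])
E
python3 chk.py
```

```text
time: 3.25
tool_pos: [457.4, -158.5, 103.7]
tcp_rot: [2.244, 1.571, -1.103]
contact_force: [-0.2, 0.5, 0.3]
grip_width: 12.1
M [ 0.117 -0.002  0.064] F [0.2 0.4 0.5] pos [ 457.4 -158.5  103.7] jawyaw -101.74 w 11.9 q6 1.284 t 3.35
red 2254 [279.4 140. ] [ 525.26 -154.77   66.  ] rel [68.3  3.6]
red 80 [343.5 395.8] [ 399.7  -157.27   66.  ] rel [-57.3   1.1]
```

```bash
python3 -m crank '[{"linear":[0,0,0],"delta_rot":[-1,0,0],"fingers":0},{"linear":[0,0,0],"delta_rot":[-1,0,0],"fingers":0},{"linear":[0,0,0],"delta_rot":[-1,0,0],"fingers":0},{"linear":[0,0,0],"delta_rot":[0,0,0],"fingers":0},{"linear":[0,0,0],"delta_rot":[0,0,0],"fingers":0}]'
python3 chk.py
```

```text
time: 3.85
tool_pos: [457.4, -158.5, 103.6]
tcp_rot: [-1.157, 1.571, 1.832]
contact_force: [0.6, 1.1, 0.4]
grip_width: 12.0
M [ 0.251 -0.091 -0.143] F [ 0.6  0.4 -0.9] pos [ 457.4 -158.5  103.7] jawyaw -98.75 w 11.4 q6 1.231 t 3.95
red 2244 [287.4 138.4] [ 525.11 -154.53   66.  ] rel [68.1  3.9]
red 75 [338.8 395.7] [ 400.14 -157.94   66.  ] rel [-56.9   0.5]
```

```bash
python3 -m crank '[{"linear":[0,0,0],"delta_rot":[-1,0,0],"fingers":0},{"linear":[0,0,0],"delta_rot":[-1,0,0],"fingers":0},{"linear":[0,0,0],"delta_rot":[0,0,0],"fingers":0},{"linear":[0,0,0],"delta_rot":[0,0,0],"fingers":0},{"linear":[0,0,0],"delta_rot":[0,0,0],"fingers":0}]'
python3 chk.py
```

```text
time: 4.45
tool_pos: [457.4, -158.5, 103.6]
tcp_rot: [-1.1, 1.571, 1.924]
contact_force: [1.5, 2.3, -3.1]
grip_width: 12.0
M [ 0.436 -0.261 -0.142] F [ 1.7  1.9 -3.2] pos [ 457.4 -158.5  103.6] jawyaw -96.74 w 11.8 q6 1.196 t 4.55
red 2245 [294.9 137.4] [ 525.   -155.23   66.  ] rel [68.   3.2]
red 73 [334.9 396.5] [ 399.96 -157.96   66.  ] rel [-57.    0.4]
```

Run:
```python
from h import *
print(bot.get_obs()['moment'])
```

```text
[ 0.44102858 -0.2322295  -0.14265372]
```

```bash
python3 -m crank '[{"linear":[0.02,0,0],"delta_rot":[-1.25,0,0],"fingers":0},{"linear":[0.01,0,0],"delta_rot":[-1.25,0,0],"fingers":0},{"linear":[0,0,0],"delta_rot":[0,0,0],"fingers":0},{"linear":[0,0,0],"delta_rot":[0,0,0],"fingers":0},{"linear":[0,0,0],"delta_rot":[0,0,0],"fingers":0}]'
python3 chk.py
```

```text
time: 5.05
tool_pos: [457.4, -158.5, 103.4]
tcp_rot: [-1.219, 1.571, 1.848]
contact_force: [1.2, 4.4, -0.9]
grip_width: 11.6
M [ 0.761 -0.26  -0.108] F [0.7 4.1 0.1] pos [ 457.4 -158.5  103.4] jawyaw -94.24 w 12.2 q6 1.153 t 5.15
red 2249 [304.6 136.3] [ 524.96 -156.21   66.  ] rel [68.   2.2]
red 76 [329.7 397.1] [ 400.01 -157.87   66.  ] rel [-57.    0.5]
```

```bash
python3 -m crank '[{"linear":[0.01,-0.05,0],"delta_rot":[-1.25,0,0],"fingers":0},{"linear":[0.01,0,0],"delta_rot":[-1.25,0,0],"fingers":0},{"linear":[0,0,0],"delta_rot":[0,0,0],"fingers":0},{"linear":[0,0,0],"delta_rot":[0,0,0],"fingers":0},{"linear":[0,0,0],"delta_rot":[0,0,0],"fingers":0}]'
python3 chk.py
```

```text
time: 5.65
tool_pos: [457.4, -158.3, 103.3]
tcp_rot: [1.777, 1.57, -1.395]
contact_force: [-0.4, -0.2, 1.2]
grip_width: 12.0
M [ 0.116  0.058 -0.077] F [-0.4  0.1  1.7] pos [ 457.4 -158.3  103.3] jawyaw -91.74 w 11.6 q6 1.11 t 5.75
red 2256 [314.8 136. ] [ 524.87 -157.24   66.  ] rel [67.9  1.2]
red 73 [324.5 397.5] [ 400.05 -157.73   66.  ] rel [-57.    0.7]
```

```bash
python3 -m crank '[{"linear":[0.01,-0.02,0],"delta_rot":[-1.25,0,0],"fingers":0},{"linear":[0,0,0],"delta_rot":[-1.25,0,0],"fingers":0},{"linear":[0,0,0],"delta_rot":[0,0,0],"fingers":0},{"linear":[0,0,0],"delta_rot":[0,0,0],"fingers":0},{"linear":[0,0,0],"delta_rot":[0,0,0],"fingers":0}]'
python3 chk.py
```

```text
time: 6.25
tool_pos: [457.5, -158.2, 103.2]
tcp_rot: [1.756, 1.57, -1.372]
contact_force: [-2.1, -2.2, 1.2]
grip_width: 12.0
M [-0.515  0.303 -0.212] F [-2.2 -3.   2.1] pos [ 457.5 -158.2  103.2] jawyaw -89.24 w 11.7 q6 1.067 t 6.35
red 2262 [323.  135.9] [ 524.89 -157.5    66.  ] rel [67.9  0.9]
red 77 [320.5 397.9] [ 399.96 -158.12   66.  ] rel [-57.    0.3]
```

```bash
python3 -m crank '[{"linear":[0,0.03,0.02],"delta_rot":[-1,0,0],"fingers":0},{"linear":[0,0,0],"delta_rot":[-0.7,0,0],"fingers":0},{"linear":[0,0,0],"delta_rot":[0,0,0],"fingers":0},{"linear":[0,0,0],"delta_rot":[0,0,0],"fingers":0},{"linear":[0,0,0],"delta_rot":[0,0,0],"fingers":0}]'
python3 chk.py
```

```text
time: 6.85
tool_pos: [457.4, -158.2, 103.2]
tcp_rot: [2.698, 1.57, -0.401]
contact_force: [0.2, -1.4, 2.7]
grip_width: 11.7
M [-0.277  0.004 -0.381] F [-0.4 -1.5  2.8] pos [ 457.4 -158.2  103.2] jawyaw -87.54 w 12.3 q6 1.036 t 6.95
red 2255 [325.9 135.8] [ 524.9  -156.64   66.  ] rel [67.9  1.8]
red 77 [319.5 397.9] [ 399.95 -159.29   66.  ] rel [-57.   -0.9]
```

```bash
python3 -m crank '[{"linear":[0,0,0],"delta_rot":[-0.4,0,0],"fingers":0},{"linear":[0,0,0],"delta_rot":[0,0,0],"fingers":0},{"linear":[0,0,0],"delta_rot":[0,0,0],"fingers":0},{"linear":[0,0,0],"delta_rot":[0,0,0],"fingers":0},{"linear":[0,0,0],"delta_rot":[0,0,0],"fingers":0}]'
python3 chk.py
python3 -m crank '[{"linear":[0,0,0],"delta_rot":[1,0,0],"fingers":0},{"linear":[0,0,0],"delta_rot":[1,0,0],"fingers":0},{"linear":[0,0,0],"delta_rot":[0.5,0,0],"fingers":0},{"linear":[0,0,0],"delta_rot":[0,0,0],"fingers":0},{"linear":[0,0,0],"delta_rot":[0,0,0],"fingers":0}]'
python3 chk.py
```

```text
time: 7.45
tool_pos: [457.4, -158.2, 103.2]
tcp_rot: [2.656, 1.57, -0.436]
contact_force: [1.5, -0.9, 2.5]
grip_width: 11.7
M [-0.174 -0.193 -0.441] F [ 1.5 -0.5  2.5] pos [ 457.4 -158.2  103.2] jawyaw -87.14 w 11.7 q6 1.029 t 7.55
red 2254 [326.5 136. ] [ 524.81 -156.45   66.  ] rel [67.8  2. ]
red 77 [318.6 398. ] [ 399.89 -159.28   66.  ] rel [-57.1  -0.9]
time: 8.05
tool_pos: [457.4, -158.2, 103.2]
tcp_rot: [2.372, 1.57, -0.763]
contact_force: [1.9, -0.7, 2.9]
grip_width: 11.8
M [-0.233 -0.312 -0.093] F [ 1.5 -1.2  3. ] pos [ 457.4 -158.3  103.2] jawyaw -89.63 w 11.7 q6 1.073 t 8.15
red 2261 [322.9 135.7] [ 524.88 -157.95   66.  ] rel [67.9  0.4]
red 77 [320.5 397.9] [ 399.9  -157.79   66.  ] rel [-57.1   0.6]
```

```bash
python3 -m crank '[{"linear":[0,0,0],"delta_rot":[0,0,0],"fingers":0.35},{"linear":[0,0,0],"delta_rot":[0,0,0],"fingers":0.35},{"linear":[-1,0,0],"delta_rot":[0,0,0],"fingers":0.35},{"linear":[-1.5,0,0],"delta_rot":[0,0,0],"fingers":0.35},{"linear":[-1.5,0,0],"delta_rot":[0,0,0],"fingers":0.35}]'
python3 -m crank '[{"linear":[0,0,0],"delta_rot":[-8.5,0,0],"fingers":0.35},{"linear":[0,0,0],"delta_rot":[-8.5,0,0],"fingers":0.35},{"linear":[0,0,0],"delta_rot":[-8.5,0,0],"fingers":0.35},{"linear":[0,0,0],"delta_rot":[-8.5,0,0],"fingers":0.35},{"linear":[0,0,0],"delta_rot":[-8.5,0,0],"fingers":0.35}]'
python3 -m crank '[{"linear":[0,0,0],"delta_rot":[-8.5,0,0],"fingers":0.35},{"linear":[0,0,0],"delta_rot":[-8.5,0,0],"fingers":0.35},{"linear":[0,0,0],"delta_rot":[-8.5,0,0],"fingers":0.35},{"linear":[0,0,0],"delta_rot":[-8.5,0,0],"fingers":0.35},{"linear":[0,0,0],"delta_rot":[-8.5,0,0],"fingers":0.35}]'
python3 -m crank '[{"linear":[0,0,0],"delta_rot":[-8.5,0,0],"fingers":0.35},{"linear":[0,0,0],"delta_rot":[-8.5,0,0],"fingers":0.35},{"linear":[0,0,0],"delta_rot":[-8.5,0,0],"fingers":0.35},{"linear":[0,0,0],"delta_rot":[-8.5,0,0],"fingers":0.35},{"linear":[0,0,0],"delta_rot":[-8.5,0,0],"fingers":0.35}]'
python3 -m crank '[{"linear":[0,0,0],"delta_rot":[-8.5,0,0],"fingers":0.35},{"linear":[0,0,0],"delta_rot":[-8.5,0,0],"fingers":0.35},{"linear":[0,0,0],"delta_rot":[-8.5,0,0],"fingers":0.35},{"linear":[0,0,0],"delta_rot":[-8.5,0,0],"fingers":0.35},{"linear":[0,0,0],"delta_rot":[-8.5,0,0],"fingers":0.35}]'
python3 -m crank '[{"linear":[0,0,0],"delta_rot":[-5,0,0],"fingers":0.35},{"linear":[0,0,0],"delta_rot":[-5,0,0],"fingers":0.35},{"linear":[0,0,0],"delta_rot":[0,0,0],"fingers":0.35},{"linear":[0,0,0],"delta_rot":[0,0,0],"fingers":0.35},{"linear":[0,0,0],"delta_rot":[0,0,0],"fingers":0.35}]'
python3 chk.py
```

```text
time: 8.65
tool_pos: [456.8, -158.0, 143.8]
tcp_rot: [-0.44, 1.57, 2.708]
contact_force: [0.1, 0.5, -1.2]
grip_width: 32.2
time: 9.15
tool_pos: [457.0, -158.0, 143.6]
tcp_rot: [-1.038, 1.57, 2.858]
contact_force: [0.4, -0.4, 0.2]
grip_width: 32.6
time: 9.65
tool_pos: [457.0, -158.0, 143.6]
tcp_rot: [-1.777, 1.57, 2.861]
contact_force: [-0.2, 0.7, 0.4]
grip_width: 32.5
time: 10.15
tool_pos: [457.0, -158.0, 143.6]
tcp_rot: [-2.487, 1.57, 2.892]
contact_force: [-0.1, 0.2, 0.4]
grip_width: 32.3
time: 10.65
tool_pos: [457.0, -158.0, 143.6]
tcp_rot: [3.058, 1.57, 2.896]
contact_force: [-0.5, 0.1, 0.4]
grip_width: 32.1
time: 11.15
tool_pos: [457.2, -158.1, 143.3]
tcp_rot: [-1.399, 1.571, -1.394]
contact_force: [-0.3, -0.1, -0.4]
grip_width: 31.9
M [ 0.078 -0.139  0.001] F [-0.1 -0.7 -0.2] pos [ 457.2 -158.2  143.2] jawyaw 90.3 w 32.0 q6 -2.068 t 11.25
red 192 [323.4  98.6] [ 373.4  -157.25   66.  ] rel [-83.6   1.2]
red 61 [323.  153.6] [ 399.77 -157.27   66.  ] rel [-57.2   1.1]
red 207 [319.6 399.7] [ 546.84 -158.4    66.  ] rel [89.8 -0. ]
```

View pics/last.png

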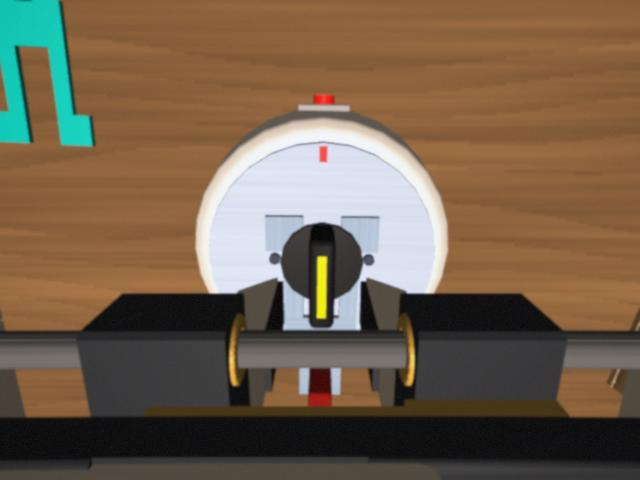

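The stripe (322,287) lies along the jaw centre line and the mark at (323,154) has relaxed. I'll refine the axis from the dowels and the stripe.

Run:
```python
from h import *
c=snap('wrist','pics/x.png')
a=onz(c,(274.5,258.5),70);b=onz(c,(368.5,259.5),70);print(a,b,(a+b)/2)
im=c['image'].astype(int);m=((im[...,2]>150)&(im[...,1]>150)&(im[...,0]<110));m[:240]=0;m[335:]=0;m[:,:305]=0;m[:,340:]=0
y,x=np.nonzero(m);print(x.min(),x.max(),y.min(),y.max());P=[onz(c,(321.5,v),105.3) for v in(y.min()-.5,y.max()+.5)];print(P,np.mean(P,0))
```

```text
[ 454.78795954 -182.86166261   70.        ] [ 455.04821527 -132.57820952   70.        ] [ 454.9180874  -157.71993607   70.        ]
317 326 256 318
[array([ 440.59070039, -157.77333778,  105.3       ]), array([ 471.45253887, -157.59594788,  105.3       ])] [ 456.02161963 -157.68464283  105.3       ]
```

```bash
python3 -m crank '[{"linear":[1,0.02,-0.13],"delta_rot":[0,0,0],"fingers":0.35},{"linear":[1.8,0,0],"delta_rot":[0,0,0],"fingers":0.35},{"linear":[1.0,0,0],"delta_rot":[0,0,0],"fingers":0.35},{"linear":[0.2,0,0],"delta_rot":[0,0,0],"fingers":0.35},{"linear":[0,0,0],"delta_rot":[0,0,0],"fingers":0.35}]'
python3 -m crank '[{"linear":[0,0,0],"delta_rot":[0,0,0],"fingers":0},{"linear":[0,0,0],"delta_rot":[0,0,0],"fingers":0},{"linear":[0,0,0],"delta_rot":[0,0,0],"fingers":0},{"linear":[0,0,0],"delta_rot":[0,0,0],"fingers":0},{"linear":[0,0,0],"delta_rot":[0,0,0],"fingers":0}]'
python3 chk.py
python3 -m crank '[{"linear":[0,0,0],"delta_rot":[2,0,0],"fingers":0},{"linear":[-0.01,0,0],"delta_rot":[2,0,0],"fingers":0},{"linear":[-0.01,0,0],"delta_rot":[2,0,0],"fingers":0},{"linear":[0,0,0],"delta_rot":[0,0,0],"fingers":0},{"linear":[0,0,0],"delta_rot":[0,0,0],"fingers":0}]'
python3 chk.py
```

```text
time: 11.8
tool_pos: [455.8, -157.9, 102.7]
tcp_rot: [2.706, 1.57, 2.712]
contact_force: [-0.0, 0.3, -0.0]
grip_width: 32.4
time: 12.3
tool_pos: [456.2, -158.2, 103.5]
tcp_rot: [-0.64, 1.57, -0.634]
contact_force: [0.2, 0.1, 2.5]
grip_width: 11.8
M [ 0.016 -0.07  -0.023] F [ 0.1 -0.8  3.1] pos [ 456.2 -158.2  103.5] jawyaw 90.36 w 11.9 q6 -2.07 t 12.4
red 270 [323.9  97.6] [ 373.48 -157.34   66.  ] rel [-83.5   1.1]
red 115 [322.9 164.9] [ 399.85 -157.54   66.  ] rel [-57.1   0.9]
time: 12.9
tool_pos: [456.2, -158.2, 103.7]
tcp_rot: [-0.631, 1.57, -0.729]
contact_force: [0.1, -1.5, 5.6]
grip_width: 11.4
M [-0.031 -0.083  0.114] F [-0.8 -0.8  5.2] pos [ 456.2 -158.2  103.7] jawyaw 84.42 w 11.8 q6 -1.966 t 13.0
red 271 [306.1  98.2] [ 373.53 -155.85   66.  ] rel [-83.5   2.5]
red 108 [311.  165.1] [ 399.8  -156.67   66.  ] rel [-57.2   1.7]
```

Clockwise unscrews: only the 0.15 Nm drag shows on the mark, and the knob pushes up. I'll continue, following it up.

```bash
python3 -m crank '[{"linear":[-0.04,0,0],"delta_rot":[6,0,0],"fingers":0},{"linear":[-0.03,0,0],"delta_rot":[6,0,0],"fingers":0},{"linear":[-0.03,0,0],"delta_rot":[6,0,0],"fingers":0},{"linear":[-0.03,0,0],"delta_rot":[6,0,0],"fingers":0},{"linear":[-0.03,0,0],"delta_rot":[6,0,0],"fingers":0}]'
python3 chk.py
```

```text
time: 13.5
tool_pos: [456.2, -158.2, 105.0]
tcp_rot: [-0.139, 1.57, -0.764]
contact_force: [0.2, -1.5, 2.8]
grip_width: 11.5
M [-0.225 -0.184  0.081] F [ 0.7 -1.3  3.4] pos [ 456.2 -158.2  105.1] jawyaw 54.36 w 11.6 q6 -1.441 t 13.6
red 243 [223.8 130.3] [ 376.05 -148.77   66.  ] rel [-80.9   9.6]
red 116 [246.  188.3] [ 399.87 -156.54   66.  ] rel [-57.1   1.9]
```

Good, forces are small. Remaining turn about 144°.

```bash
python3 -m crank '[{"linear":[-0.04,0,0],"delta_rot":[8,0,0],"fingers":0},{"linear":[-0.04,0,0],"delta_rot":[8,0,0],"fingers":0},{"linear":[-0.04,0,0],"delta_rot":[8,0,0],"fingers":0},{"linear":[-0.035,0,0],"delta_rot":[8,0,0],"fingers":0},{"linear":[-0.035,0,0],"delta_rot":[8,0,0],"fingers":0}]'
python3 chk.py
python3 -m crank '[{"linear":[-0.035,0,0],"delta_rot":[8,0,0],"fingers":0},{"linear":[-0.035,0,0],"delta_rot":[8,0,0],"fingers":0},{"linear":[-0.035,0,0],"delta_rot":[8,0,0],"fingers":0},{"linear":[-0.035,0,0],"delta_rot":[8,0,0],"fingers":0},{"linear":[-0.035,0,0],"delta_rot":[8,0,0],"fingers":0}]'
python3 chk.py
```

```text
time: 14.1
tool_pos: [456.2, -158.2, 106.8]
tcp_rot: [0.508, 1.57, -0.814]
contact_force: [0.3, -0.9, 2.2]
grip_width: 12.0
M [-0.343 -0.24   0.058] F [ 1.4 -1.8  2.5] pos [ 456.2 -158.2  106.9] jawyaw 14.46 w 11.7 q6 -0.745 t 14.2
red 172 [168.5 220.8] [ 383.37 -143.44   66.  ] rel [-73.6  15. ]
red 102 [201.4 256.9] [ 400.01 -156.57   66.  ] rel [-57.    1.8]
red 238 [516.8 377.1] [ 560.62 -181.36   66.  ] rel [103.6 -23. ]
time: 14.7
tool_pos: [456.2, -158.2, 108.6]
tcp_rot: [1.193, 1.57, -0.824]
contact_force: [1.2, -2.3, 2.3]
grip_width: 12.1
M [-0.4  -0.21  0.1 ] F [ 0.8 -3.   2.2] pos [ 456.2 -158.2  108.6] jawyaw -25.4 w 11.8 q6 -0.049 t 14.8
red 1799 [500.5 250.3] [ 536.13 -177.91   66.  ] rel [ 79.1 -19.5]
```

```bash
python3 -m crank '[{"linear":[-0.035,0,0],"delta_rot":[8,0,0],"fingers":0},{"linear":[-0.035,0,0],"delta_rot":[8,0,0],"fingers":0},{"linear":[-0.035,0,0],"delta_rot":[8,0,0],"fingers":0},{"linear":[-0.035,0,0],"delta_rot":[8,0,0],"fingers":0},{"linear":[-0.035,0,0],"delta_rot":[8,0,0],"fingers":0}]'
python3 chk.py
python3 -m crank '[{"linear":[-0.035,0,0],"delta_rot":[8,0,0],"fingers":0},{"linear":[-0.035,0,0],"delta_rot":[8,0,0],"fingers":0},{"linear":[-0.035,0,0],"delta_rot":[8,0,0],"fingers":0},{"linear":[0,0,0],"delta_rot":[0,0,0],"fingers":0},{"linear":[0,0,0],"delta_rot":[0,0,0],"fingers":0}]'
python3 chk.py
```

```text
time: 15.3
tool_pos: [456.2, -158.2, 110.4]
tcp_rot: [1.854, 1.57, -0.859]
contact_force: [0.8, -1.4, 2.3]
grip_width: 11.5
M [-0.473 -0.129  0.084] F [ 0.5 -2.7  2.7] pos [ 456.2 -158.2  110.4] jawyaw -65.32 w 11.7 q6 0.648 t 15.4
red 2069 [411. 152.] [ 526.86 -167.88   66.  ] rel [69.9 -9.5]
time: 15.9
tool_pos: [456.1, -158.2, 111.5]
tcp_rot: [2.397, 1.57, -0.73]
contact_force: [0.9, -3.8, 2.5]
grip_width: 11.4
M [-0.553 -0.169  0.048] F [ 1.  -3.1  3.6] pos [ 456.1 -158.2  111.5] jawyaw -89.33 w 11.8 q6 1.067 t 16.0
red 2045 [327.3 130.7] [ 525.32 -159.34   66.  ] rel [68.3 -0.9]
red 48 [318.5 386.5] [ 398.99 -157.09   66.  ] rel [-58.    1.3]
```

```bash
python3 -m crank '[{"linear":[0,0,0],"delta_rot":[0,0,0],"fingers":0.4},{"linear":[0,0,0],"delta_rot":[0,0,0],"fingers":0.4},{"linear":[-1,0,0],"delta_rot":[0,0,0],"fingers":0.4},{"linear":[-2,0,0],"delta_rot":[0,0,0],"fingers":0.4},{"linear":[-2,0,0],"delta_rot":[0,0,0],"fingers":0.4}]'
python3 -m crank '[{"linear":[0,0.03,-2],"delta_rot":[1,0,0],"fingers":0.4},{"linear":[0,0,-3],"delta_rot":[0,0,0],"fingers":0.4},{"linear":[0,0,-2],"delta_rot":[0,0,0],"fingers":0.4},{"linear":[0,0,0],"delta_rot":[0,0,0],"fingers":0.4},{"linear":[0,0,0],"delta_rot":[0,0,0],"fingers":0.4}]'
python3 chk.py; cp pics/last.png pics/w3.png
python3 - <<'E'
from h import *
c=snap('top');im=c['image']
cv2.imwrite('pics/top2.png',cv2.resize(im[200:320,170:400],None,fx=3,fy=3))
E
```

```text
time: 16.5
tool_pos: [455.5, -157.6, 162.1]
tcp_rot: [-0.611, 1.569, 2.537]
contact_force: [0.7, -0.3, -0.1]
grip_width: 36.5
time: 17.0
tool_pos: [525.3, -158.3, 161.2]
tcp_rot: [-0.358, 1.569, 2.773]
contact_force: [0.1, 0.1, 0.1]
grip_width: 37.0
M [0.021 0.042 0.004] F [-0.1 -0.  -0.1] pos [ 524.9 -158.4  161.3] jawyaw -90.63 w 37.0 q6 1.149 t 17.1
red 933 [322.5 269. ] [ 512.24 -158.46   66.  ] rel [55.2 -0.1]
```

View pics/w3.png

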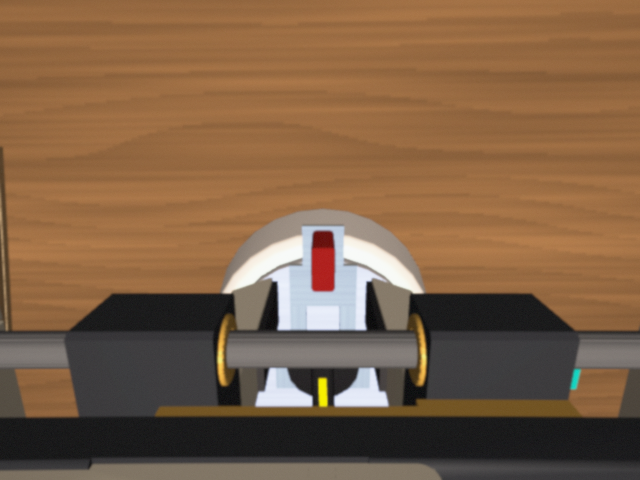

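The tab (322,262) sits centred between the jaws and square to them. I descend and grip.

```bash
python3 -m crank '[{"linear":[2,0,-0.1],"delta_rot":[0,0,0],"fingers":0.4},{"linear":[2.5,0,0],"delta_rot":[0,0,0],"fingers":0.4},{"linear":[1.3,0,0],"delta_rot":[0,0,0],"fingers":0.4},{"linear":[0.45,0,0],"delta_rot":[0,0,0],"fingers":0.4},{"linear":[0,0,0],"delta_rot":[0,0,0],"fingers":0.4}]'
python3 chk.py
python3 -m crank '[{"linear":[0,0,0],"delta_rot":[0,0,0],"fingers":0},{"linear":[0,0,0],"delta_rot":[0,0,0],"fingers":0},{"linear":[0,0,0],"delta_rot":[0,0,0],"fingers":0},{"linear":[0,0,0],"delta_rot":[0,0,0],"fingers":0},{"linear":[0,0,0],"delta_rot":[0,0,0],"fingers":0}]'
python3 chk.py
python3 -m crank '[{"linear":[-0.15,0,0],"delta_rot":[0,0,0],"fingers":0},{"linear":[-0.2,0,0],"delta_rot":[0,0,0],"fingers":0},{"linear":[-0.2,0,0],"delta_rot":[0,0,0],"fingers":0},{"linear":[0,0,0],"delta_rot":[0,0,0],"fingers":0},{"linear":[0,0,0],"delta_rot":[0,0,0],"fingers":0}]'
python3 chk.py; cp pics/last.png pics/w4.png
python3 - <<'E'
from h import *
s=snap('side')['image']
cv2.imwrite('pics/s2.png',cv2.resize(s[165:275,280:400],None,fx=5,fy=5,interpolation=cv2.INTER_CUBIC))
E
```

```text
time: 17.65
tool_pos: [526.6, -158.8, 98.8]
tcp_rot: [-0.317, 1.57, 2.814]
contact_force: [-0.3, 0.4, 0.5]
grip_width: 36.8
M [ 0.054  0.029 -0.007] F [-0.6  0.   0.4] pos [ 527.2 -159.    99.6] jawyaw -90.65 w 36.7 q6 1.15 t 17.75
red 604 [321.6 319. ] [ 514.41 -158.44   66.  ] rel [57.4 -0. ]
time: 18.25
tool_pos: [527.1, -158.8, 99.2]
tcp_rot: [2.594, 1.57, -0.558]
contact_force: [-0.9, 1.0, 2.7]
grip_width: 11.8
M [ 0.069  0.149 -0.007] F [ 0.  -0.5  3.2] pos [ 527.1 -158.8   99.1] jawyaw -90.64 w 11.7 q6 1.15 t 18.35
red 621 [321.5 318.7] [ 514.63 -158.28   66.  ] rel [57.6  0.1]
time: 18.85
tool_pos: [526.9, -158.8, 104.3]
tcp_rot: [1.289, 1.571, -1.863]
contact_force: [0.1, -0.2, -0.9]
grip_width: 11.8
M [-0.021 -0.013  0.001] F [ 0.   0.2 -1.7] pos [ 526.9 -158.7  104.3] jawyaw -90.64 w 11.8 q6 1.15 t 18.95
red 611 [321.5 318.9] [ 511.63 -158.19   66.  ] rel [54.6  0.2]
```

View pics/s2.png

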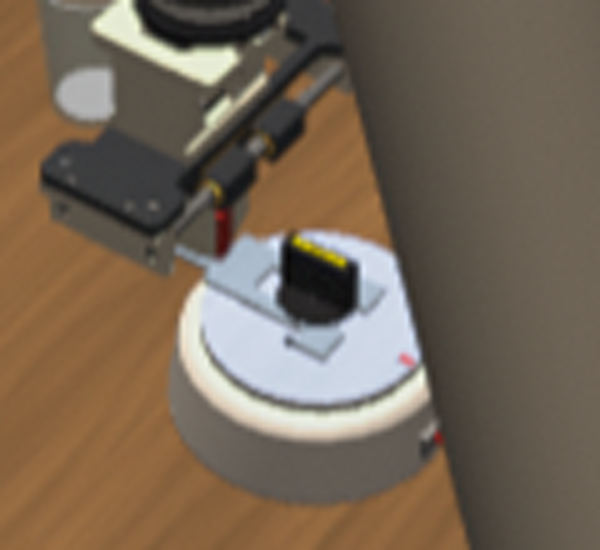

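Side view: the plate is up off the disc under the raised flange, level, with the dowels visible below it. Now I draw it out.

```bash
python3 -m crank '[{"linear":[0,0,-0.2],"delta_rot":[0,0,0],"fingers":0},{"linear":[0,0,-0.3],"delta_rot":[0,0,0],"fingers":0},{"linear":[0,0,-0.3],"delta_rot":[0,0,0],"fingers":0},{"linear":[0,0,-0.2],"delta_rot":[0,0,0],"fingers":0},{"linear":[0,0,0],"delta_rot":[0,0,0],"fingers":0}]'
python3 chk.py
python3 -m crank '[{"linear":[0,0,-1],"delta_rot":[0,0,0],"fingers":0},{"linear":[0,0,-1],"delta_rot":[0,0,0],"fingers":0},{"linear":[0,0,-1],"delta_rot":[0,0,0],"fingers":0},{"linear":[0,0,-1],"delta_rot":[0,0,0],"fingers":0},{"linear":[0,0,-1],"delta_rot":[0,0,0],"fingers":0}]'
python3 chk.py
```

```text
time: 19.5
tool_pos: [537.3, -158.9, 104.3]
tcp_rot: [2.547, 1.571, -0.606]
contact_force: [0.1, -0.2, -1.2]
grip_width: 11.9
M [ 0.022 -0.012  0.002] F [-0.3  0.3 -0.4] pos [ 537.  -158.8  104.3] jawyaw -90.64 w 11.6 q6 1.158 t 19.6
red 623 [321.5 318.7] [ 521.89 -158.27   66.  ] rel [64.9  0.1]
time: 20.1
tool_pos: [588.0, -159.4, 104.2]
tcp_rot: [2.405, 1.571, -0.748]
contact_force: [-0.0, -0.5, -2.0]
grip_width: 11.7
M [-0.017 -0.02   0.009] F [-0.1 -0.5 -1.3] pos [ 588.9 -159.4  104.3] jawyaw -90.61 w 12.4 q6 1.191 t 20.2
red 627 [321.5 318.7] [ 574.34 -158.94   66.  ] rel [117.3  -0.5]
```

The plate is clear of the knob (62 mm drawn). I lift it and carry it to the tray.

```bash
python3 -m crank '[{"linear":[-1,0,0],"delta_rot":[0,0,0],"fingers":0},{"linear":[-2,0,0],"delta_rot":[0,0,0],"fingers":0},{"linear":[-2,0,0],"delta_rot":[0,0,0],"fingers":0},{"linear":[-2,0,0],"delta_rot":[0,0,0],"fingers":0},{"linear":[-1,-0.9,0],"delta_rot":[0,0,0],"fingers":0}]'
python3 -m crank '[{"linear":[0,-2,0.5],"delta_rot":[0,0,0],"fingers":0},{"linear":[0,-3,0.5],"delta_rot":[0,0,0],"fingers":0},{"linear":[0,-3,0.5],"delta_rot":[0,0,0],"fingers":0},{"linear":[0,-3,0.5],"delta_rot":[0,0,0],"fingers":0},{"linear":[0,-3,0.5],"delta_rot":[0,0,0],"fingers":0}]'
python3 -m crank '[{"linear":[0,-3,0.5],"delta_rot":[0,0,0],"fingers":0},{"linear":[0,-3,0.5],"delta_rot":[0,0,0],"fingers":0},{"linear":[0,-3,0.5],"delta_rot":[0,0,0],"fingers":0},{"linear":[0,-3,0.5],"delta_rot":[0,0,0],"fingers":0},{"linear":[0,-2.5,0.5],"delta_rot":[0,0,0],"fingers":0}]'
python3 -m crank '[{"linear":[0,0,0],"delta_rot":[3.1,0,0],"fingers":0},{"linear":[0,0,0],"delta_rot":[3.1,0,0],"fingers":0},{"linear":[0,0,0],"delta_rot":[3.2,0,0],"fingers":0},{"linear":[0,0,0],"delta_rot":[0,0,0],"fingers":0},{"linear":[0,0,0],"delta_rot":[0,0,0],"fingers":0}]'
python3 chk.py; cp pics/last.png pics/w5.png
python3 - <<'E'
from h import *
s=snap('side')['image'];cv2.imwrite('pics/s3.png',s)
E
```

```text
time: 20.7
tool_pos: [587.4, -151.3, 187.0]
tcp_rot: [2.652, 1.567, -0.503]
contact_force: [-0.2, 1.0, -1.7]
grip_width: 11.8
time: 21.2
tool_pos: [561.8, -7.3, 183.2]
tcp_rot: [-0.265, 1.568, 2.866]
contact_force: [0.9, 0.6, -0.6]
grip_width: 11.5
time: 21.7
tool_pos: [537.9, 137.9, 183.3]
tcp_rot: [-0.056, 1.568, 3.076]
contact_force: [0.4, 0.4, -0.6]
grip_width: 11.9
time: 22.2
tool_pos: [539.1, 135.9, 183.7]
tcp_rot: [0.217, 1.569, -3.098]
contact_force: [0.2, 0.4, -1.6]
grip_width: 12.1
M [ 0.048  0.016 -0.023] F [-0.7 -0.4 -1.2] pos [539.5 135.6 183.9] jawyaw -99.96 w 11.6 q6 1.853 t 22.3
red 584 [321.2 319. ] [482.48 146.04  66.  ] rel [ 25.5 304.4]
```

View pics/w5.png

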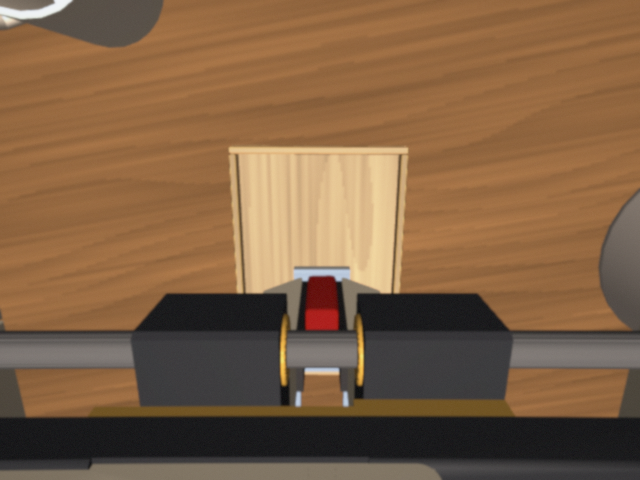

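View pics/s3.png

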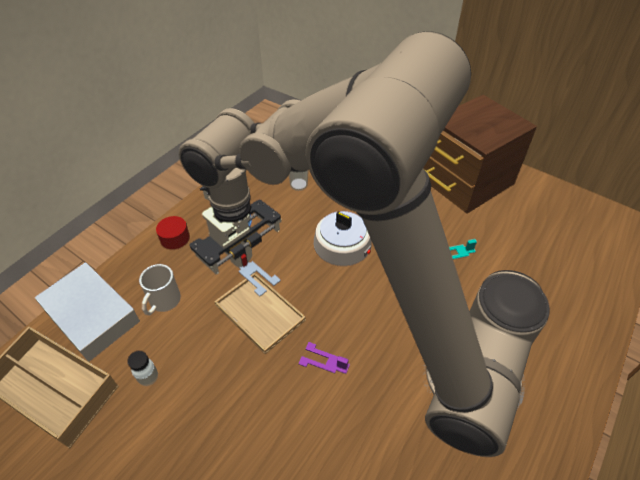

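The plate hangs level above the tray. In the wrist view the tray's far corners are (230,150) and (407,150); I use them to check the tray position.

Run:
```python
from h import *
c=capture('wrist');a=onz(c,(230,149),18);b=onz(c,(408,149),18);print(a,b,np.linalg.norm(a-b))
m=(a+b)/2;u=np.array([b[1]-a[1],a[0]-b[0],0]);u/=np.linalg.norm(u);u*=-1 if u[0]<0 else 1
print(m,np.degrees(np.arctan2(u[1],u[0])),'centre',m-95*u,'tab',m-95*u+40*u)
```

```text
[602.45066887 191.23750751  18.        ] [580.35000674  65.38148719  18.        ] 127.78175581549561
[591.4003378  128.30949735  18.        ] -9.959750392579869 centre [497.8320357  144.74034766  18.        ] tab [537.22921554 137.8220949   18.        ]
```

```bash
python3 -m crank '[{"linear":[2,0,0],"delta_rot":[0,0,0],"fingers":0},{"linear":[3,0,0],"delta_rot":[0,0,0],"fingers":0},{"linear":[3,0,0],"delta_rot":[0,0,0],"fingers":0},{"linear":[3,0,0],"delta_rot":[0,0,0],"fingers":0},{"linear":[1.5,0,0],"delta_rot":[0,0,0],"fingers":0}]'
python3 -m crank '[{"linear":[0.8,0,0],"delta_rot":[0,0,0],"fingers":0},{"linear":[0.5,0,0],"delta_rot":[0,0,0],"fingers":0},{"linear":[0.3,0,0],"delta_rot":[0,0,0],"fingers":0},{"linear":[0,0,0],"delta_rot":[0,0,0],"fingers":0},{"linear":[0,0,0],"delta_rot":[0,0,0],"fingers":0}]'
python3 chk.py
```

```text
time: 22.9
tool_pos: [538.8, 134.9, 56.8]
tcp_rot: [0.292, 1.567, -3.024]
contact_force: [-0.2, -0.3, -1.5]
grip_width: 12.0
time: 23.4
tool_pos: [540.7, 135.2, 44.1]
tcp_rot: [-2.927, 1.569, 0.039]
contact_force: [0.9, -0.4, -1.0]
grip_width: 12.1
M [ 0.028  0.021 -0.013] F [ 0.2 -0.2 -1.4] pos [540.6 135.2  44. ] jawyaw -100.03 w 11.6 q6 1.854 t 23.5
red 563 [321.5 319.1] [557.02 132.68  66.  ] rel [100.  291.1]
```

```bash
python3 -m crank '[{"linear":[0.15,0,0],"delta_rot":[0,0,0],"fingers":0},{"linear":[0.15,0,0],"delta_rot":[0,0,0],"fingers":0},{"linear":[0.1,0,0],"delta_rot":[0,0,0],"fingers":0},{"linear":[0.1,0,0],"delta_rot":[0,0,0],"fingers":0},{"linear":[0,0,0],"delta_rot":[0,0,0],"fingers":0}]'
python3 chk.py
```

```text
time: 24.0
tool_pos: [540.2, 135.1, 38.3]
tcp_rot: [1.589, 1.571, -1.727]
contact_force: [-0.8, -0.0, -1.1]
grip_width: 11.8
M [ 0.072  0.026 -0.005] F [ 0.6  0.1 -0.6] pos [540.2 135.1  38.3] jawyaw -100.04 w 11.8 q6 1.854 t 24.1
red 563 [321.6 319.1] [559.63 132.08  66.  ] rel [102.6 290.5]
```

```bash
python3 -m crank '[{"linear":[0.05,0,0],"delta_rot":[0,0,0],"fingers":0},{"linear":[0.03,0,0],"delta_rot":[0,0,0],"fingers":0},{"linear":[0,0,0],"delta_rot":[0,0,0],"fingers":0},{"linear":[0,0,0],"delta_rot":[0,0,0],"fingers":0},{"linear":[0,0,0],"delta_rot":[0,0,0],"fingers":0}]'
python3 chk.py
```

```text
time: 24.6
tool_pos: [540.2, 135.1, 38.2]
tcp_rot: [3.023, 1.57, -0.294]
contact_force: [-2.0, -0.3, 6.0]
grip_width: 11.7
M [-0.038  0.358 -0.006] F [-2.2 -0.7  5. ] pos [540.2 135.1  38.2] jawyaw -100.03 w 11.6 q6 1.854 t 24.7
red 563 [321.5 319.1] [559.69 132.1   66.  ] rel [102.7 290.5]
```

The plate is down. I open, then lift clear.

```bash
python3 -m crank '[{"linear":[-0.04,0,0],"delta_rot":[0,0,0],"fingers":0},{"linear":[0,0,0],"delta_rot":[0,0,0],"fingers":0.3},{"linear":[0,0,0],"delta_rot":[0,0,0],"fingers":0.3},{"linear":[0,0,0],"delta_rot":[0,0,0],"fingers":0.3},{"linear":[0,0,0],"delta_rot":[0,0,0],"fingers":0.3}]'
python3 -m crank '[{"linear":[-0.5,0,0],"delta_rot":[0,0,0],"fingers":0.3},{"linear":[-2,0,0],"delta_rot":[0,0,0],"fingers":0.3},{"linear":[-3.5,0,0],"delta_rot":[0,0,0],"fingers":0.3},{"linear":[-4,0,0],"delta_rot":[0,0,0],"fingers":0.3},{"linear":[-4,0,0],"delta_rot":[0,0,0],"fingers":0.3}]'
python3 -m crank '[{"linear":[-3,0,0],"delta_rot":[0,0,0],"fingers":0.3},{"linear":[0,0,-4],"delta_rot":[0,0,0],"fingers":0.3},{"linear":[0,0,-4],"delta_rot":[0,0,0],"fingers":0.3},{"linear":[0,0,-3],"delta_rot":[0,0,0],"fingers":0.3},{"linear":[0,0,0],"delta_rot":[0,0,0],"fingers":0.3}]'
python3 - <<'E'
from h import *
s=snap('side')['image'];t=snap('top')['image'];o=bot.get_obs();print(o['time'],o['tool_pos'],o['contact_force'])
a=cv2.resize(s[190:360,200:400],None,fx=2.6,fy=2.6);b=cv2.resize(t[180:310,180:400],(520,307))
im=np.zeros((600,800,3),np.uint8);im[:300,:520]=cv2.resize(a[:442],(520,300)) if 0 else 0
A=cv2.resize(s[190:360,200:400],(400,340),interpolation=cv2.INTER_CUBIC);B=cv2.resize(t[180:310,180:400],(400,236),interpolation=cv2.INTER_CUBIC);C=cv2.resize(s[195:275,305:385],(340,340),interpolation=cv2.INTER_CUBIC)
im[:340,:400]=A;im[350:586,:400]=B;im[:340,440:780]=C
cv2.imwrite('pics/fin.png',im)
E
```

```text
time: 25.2
tool_pos: [540.2, 135.1, 37.8]
tcp_rot: [0.917, 1.571, -2.4]
contact_force: [-0.2, 0.2, -0.4]
grip_width: 27.4
time: 25.7
tool_pos: [539.9, 135.1, 179.6]
tcp_rot: [0.508, 1.57, -2.808]
contact_force: [0.6, -0.7, -0.7]
grip_width: 27.4
time: 26.2
tool_pos: [651.1, 114.7, 207.3]
tcp_rot: [3.018, 1.569, -0.301]
contact_force: [-0.8, 0.3, -0.9]
grip_width: 28.0
26.3 [648.18314189 115.79802034 207.36202946] [-0.22830028  0.36518041  0.81813295]
```

View pics/fin.png

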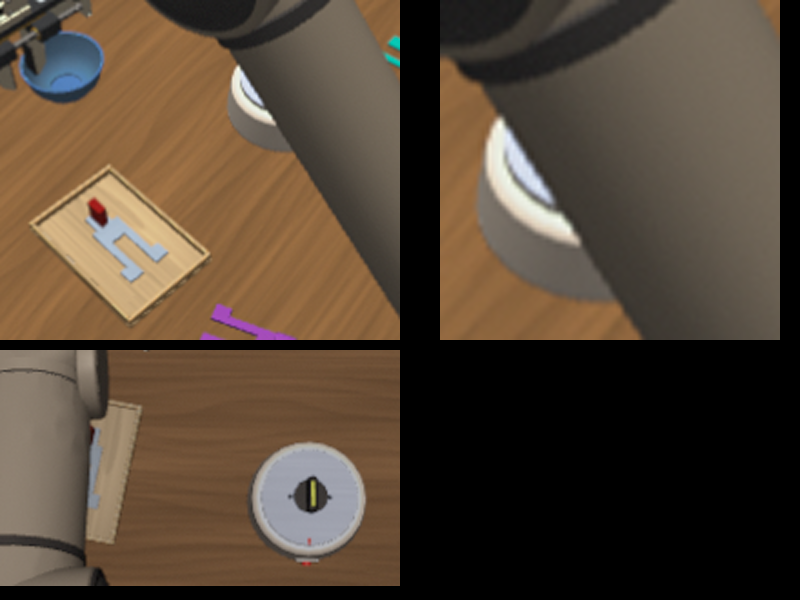

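The plate lies flat in the middle of the tray. The knob stripe runs along x as I left it, and the mark is back on its line. Handing in.

```bash
python3 -c "
from plant import workorder
print(workorder.close_job())"
```

```text
the job is handed in; nothing more can be done
None
```

The steel plate is off the mill and lying flat in the wooden tray, and I've handed the job in at about 26 s of the 72 s; no verdict is reported.

- **Thread test:** Turning the knob anticlockwise only tightened it. It came up hard at about 0.5 Nm, with the disc mark shifted about 2.3 mm (limit 4.9 mm). I backed off and the mark returned to its starting line.
- **Unscrewing:** I regripped and turned the knob clockwise about 180°. It rose 8.0 mm (7.1 mm counts as open), with only about 0.15 Nm of drag wherever the mark could be measured.
- **Moving the plate:** I raised it about 5 mm, drew it out 62 mm without any jam, and set it down with about 5 N of contact force.

**Last checks:**
- The plate lies flat, near the middle of the tray, by eye in the side picture.
- The knob's stripe is still where I left it, by eye in the top picture.
- The gripper is 200 mm up and touching nothing.
- The arm hid the knob in the final side picture and half the tray in the final top picture, so each was checked from one camera only.
- I didn't measure the crockery afterwards, but no contact force showed in the readings taken on the way past.

I viewed 10 pictures in all. The only disagreement was 1–2 mm in the knob axis between opposite wrist views, which I averaged.

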